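Set and lock the sprung leg of a baking-paper roll stand

ROBOT

A 6-joint arm with a two-finger parallel gripper is mounted at the origin on a cart in front of the work surface, level with it; the furniture and walls round the work are solid. World frame = base frame: x ahead of the robot, y to its left, z up, the work surface at z = 0. Lengths are in m, angles in rad, forces in N, time in s.
With the tool pointing down it reaches from about 0.3 to 0.875 m from the base axis. Payload 6.4 kg.
Tool frame: the origin (TCP) lies midway between the tips of the shut fingers; the grasp point (between the pads) lies 19 mm behind it; y points along the fingers, x is the direction in which the jaws open and shut, and the axes are right-handed (so a half turn about y gives the same grasp; the last joint's range is limited). The gripper opens to 85 mm and grips with 20 to 120 N. Pads are 22 mm wide; open, the fingers measure 114 mm over their backs; the gripper's body (76 mm by 85 mm) begins 54 mm behind the grasp point. The pads swing forward as they close: fully open they stand 13 mm farther back than shut.
Start: joints at [-1.54, 0.181, 1.607, -0, 1.354, -0.206], TCP at [0.135, -0.559, 0.231] pointing down, gripper open.
Joint ranges: [-2.99, 2.99], [-0.89, 2.07], [0.3, 2.58], [-1.14, 4.28], [0, 2.63], [-3.12, 3.12]. Speed limits (rad/s): [2.57, 2.57, 3.01, 3.14, 3.14, 3.14].

INTERFACE

Orientations are given as a unit quaternion [w, x, y, z].
In Python, from bench import ctrl gives the robot as it stands.
- The arm moves only by the tool step_arm, never from a script. Its argument "commands" is a list of rows, each a list of 7 numbers: the turn, a rotation vector about the tool's x, y, z in units of 6 degrees (1.0 is 6 degrees), then the shift along the tool's x, y, z in units of 30 mm (1.0 is 30 mm), then the opening, from 0 (shut) to 1 (fully open). A call has 1 to 10 rows; each row shifts and turns the commanded pose from where the row before left it, along the tool's axes as they then stand; what a row does not reach is not made up. A row lasts 1/10 s, in which the tool goes at most 50 mm and 8.59 degrees, less where a joint would pass 70% of its speed; a pose out of reach is approached as far as the arm can. A call with a number of a shift or a turn outside -1 to 1 is refused whole. A call with a gripper value outside its range is refused whole. The fingers move at their own pace and stop on an object; the grip force is fixed at half the most. Time passes only in rows, so rows that do not move let the fingers close. It gives the time, the measured TCP pose, the force and the opening at its end, in the units of the state.
- ctrl.get_obs(): the state, without advancing time (a new reading comes with each control period).
- ctrl.camera(name): name is "scene" or "side" or "wrist"; returns (picture, depth): 480x640x3 uint8, blue, green, red; 480x640 float32, m along the optical axis (not along the pixel's ray), 0 where there is no reading.
- ctrl.get_calibration(name): a dict with "intrinsics" (3x3 intrinsics, pixels), "R" (3x3) and "t" (3): a world point X has camera coordinates R X + t. Camera axes: x right, y down, z forward; pixel columns grow to the right and rows downward; lengths in m; the calibration is good to about 2 mm. A picture is of the moment at which its call begins: read the wrist's pose just before it. get_calibration takes no time and is no camera call; for the wrist camera it gives the pose at the moment of the call.
- ctrl.hand_in(): hands the job in, once; it reports no verdict.
Trained networks look in the newest picture that a camera, given by its name, has taken for a name from the list of things; names that differ only in an ending like _2 or _b are one class to them, and where a whole thing is asked for, a point or a joint stands for the part that bears it (a point fixed in the world has none). Each returns a list of dicts, best first, with "p" (0 to 1); they miss things now and then, are a little off and sometimes report something else, mostly with a low value. They report only what shows in the picture. A call takes as long as a camera call.
- ctrl.boxes_of(thing, camera): "point" ([x, y, z] in m, in the coordinates of the camera as it stood for that picture, good to about 4 mm: the middle of the surface that is visible of it).
- ctrl.silhouettes(thing, camera): "pixels" (480x640 bool, what is visible of it).
The state is a dict: "time_s": time; "q": joint angles; "dq": joint speeds; "joint_efforts": joint torques, N m; "eef_pos": TCP position; "eef_rot": TCP orientation; "wrist_force": force on the tool from outside, world axes, zero at the start; "torque": the same for the moment, N m; "opening": opening from 0.0 (shut) to 1.0 (fully open).
Only numpy, scipy, OpenCV 4.12 (cv2) and the standard library are available. Lean on these libraries where they do the work, as an engineer would, in place of code of your own. Each camera call takes 0.05 s, during which the arm holds its last target.

TASK

Get the roll stand ready for the new paper roll: draw its sprung leg out until the pointer lines up with the red rider on the scale, and while you hold the leg there squeeze the blue cam lever shut against the grip block. Finish still holding the leg at the mark with the lever squeezed shut, so that I can drop the roll in; leave the rider and the other things on the table as they are.

Things in the scene. Friction and masses are not known exactly. Their poses are not given: they have to be found in the camera images.
- roll_stand: White stand for a baking-paper roll, fixed to the table, base 150 x 360 mm, 120 mm tall. Origin: centre of its underside, on the table. +y runs along the steel rail, from the fixed cheek (white plate with grey cone at y = -150 mm) to the free end; -x is its front with the scale strip, facing roughly to the robot. Rail 44 mm wide, top at z = 40 mm.
- leg (a joint): How far the leg is drawn out along the stand's +y, m: 0 = home (towards the fixed cheek), 0.12 = end of travel. While the lever is open a spring pulls it home with about 4 N (at 0) to 6.5 N (at 0.12): let go, it runs back. With the lever shut the cam holds it on the rail (10 to 20 N friction).
- leg_grip (a point): Point between the back of the leg's grey grip block and the front of the shut lever, 104 mm above the table; moves with the leg, axes as the stand's. From here the block spans x -6 to +18, y -26 to +14, z -48 to +14 mm. Shut lever and block together are 35 mm thick (x -17 to +18). Block's front = -x side. The saddle below has its top 48 mm below this point (56 mm over the table).
- wing (a point): Middle of the inner (-y) face of the white wing plate at the leg's outer end, level with leg_grip and 14 mm to its +y side. Plate 7 mm thick, x -48 to +48, z -48 to +14 mm from here. Open fingers in front of and behind the block can push this face in +y to draw the leg out. 60 mm of free space from it back to the leg's own cheek plate (top 16 mm above this point).
- lever (a joint): Angle of the blue cam lever, rad: 0 = shut (upright, flat on the front of the grip block), 0.42 = fully open, leaning to the stand's -x. Hinged at its lower end, 54 mm above the table, axis along the stand's y. Stays where it is left; pushing it shut takes up to about 8 N at the tip.
- lever_tip (a point): Front face of the lever near its tip, 7 mm below its upper end, 52 mm above its hinge, mid-width. Lever 22 mm wide (y), 9 mm thick, same y as leg_grip. Shut, its face is 17 mm in front of leg_grip; fully open the upper end stands 24 mm further forward, so open lever and block together span about 60 mm in x.
- leg_pointer (a point): Tip of the leg's flat aluminium pointer with a black line, low in front of the rail, 26 mm above the table, 12 mm to the -y side of leg_grip; moves with the leg; axes as the stand's.
- rider_mark (a point): Nose of the small red index rider on the aluminium scale strip at the stand's front edge (ticks 10 mm apart), 26 mm above the table. The leg is at the mark when leg_pointer and rider_mark agree along the stand's y; that is 55 to 105 mm from the leg's home. Axes as the stand's. The rider only sits there by friction.
- paper_roll_mid (a point): Middle of the loose white baking-paper roll standing on end, 62 mm across, 165 mm tall, left of the stand; leave it.
- jam_jar_mid (a point): Point on the axis of a loose open jam jar, 76 mm across, 60 mm above its underside, behind the stand; leave it.
- squeeze_bottle_mid (a point): Point on the axis of a loose white squeeze bottle with cone tip, 58 mm across, 208 mm tall, 80 mm above its underside, behind the stand; leave it.

How it is judged:
By the outcome, as a careful person would: the job done as asked, in the order asked, and still so for the second after the job is handed in, while the arm keeps its last pose, push and grip.
It also fails if it takes over 38 s, if anything falls off the work surface, if the arm or the gripper's body presses on something with over 40 N, if the wrist force passes 120 N, or if a joint passes its speed limit or range.

## Working session

There is one attempt and no reset: what is moved stays moved. The work goes in short steps, Python scripts to look and compute and a tool call to move; the robot and the scene stay as the last step left them, time stands still between calls to the robot, and variables do not carry over. Pictures are saved under pics/ and viewed, and the job is handed in when it is done.

Besides the shell and the picture viewer there is one more tool, called after "Request:" by a JSON object that holds its "name" and its "arguments". step_arm: Moves the arm, as the interface text tells. Its arguments: {"type":"object","properties":{"commands":{"type":"array"}},"required":["commands"]}

```bash
mkdir -p pics; ls
cat > h.py <<'E'
import numpy as np, cv2
from bench import ctrl
def cal(n):
    c=ctrl.get_calibration(n); return np.array(c["intrinsics"]),np.array(c["R"]),np.array(c["t"])
def towarr(n,p):
    K,R,t=cal(n); return R.T@(np.array(p)-t)
def proj(n,X):
    K,R,t=cal(n); c=R@np.array(X)+t; u=K@c; return u[:2]/u[2]
E
python3 - <<'E'
from h import *
o=ctrl.get_obs(); print({k:np.round(v,3).tolist() for k,v in o.items()})
for n in("scene","side"):
    p,d=ctrl.camera(n); cv2.imwrite(f"pics/{n}0.png",p); np.save(f"pics/{n}0d.npy",d)
    for th in ("roll_stand","leg_grip","wing","lever_tip","leg_pointer","rider_mark","paper_roll_mid","jam_jar_mid","squeeze_bottle_mid"):
        r=ctrl.boxes_of(th,n)
        print(n,th,[(round(x["p"],2),np.round(towarr(n,x["point"]),3).tolist(),proj(n,towarr(n,x["point"])).round().tolist()) for x in r[:2]])
print(ctrl.get_obs()["time_s"])
E
```

```text
pics
{'time_s': 0.0, 'q': [-1.54, 0.182, 1.608, -0.0, 1.354, -0.206], 'dq': [-0.002, -0.001, -0.001, -0.0, -0.0, 0.0], 'joint_efforts': [0.001, -44.487, -35.134, -0.0, 0.009, 0.0], 'eef_pos': [0.135, -0.558, 0.23], 'eef_rot': [0.556, -0.555, 0.438, -0.437], 'wrist_force': [0.721, 0.174, 1.105], 'torque': [-0.01, -0.05, -0.065], 'opening': 0.996}
scene roll_stand [(0.88, [0.474, -0.095, 0.02], [290.0, 355.0]), (0.27, [0.446, 0.029, 0.026], [232.0, 306.0])]
scene leg_grip [(0.72, [0.484, -0.04, 0.095], [274.0, 294.0]), (0.64, [0.475, -0.03, 0.09], [265.0, 295.0])]
scene wing [(0.59, [0.491, -0.039, 0.098], [278.0, 290.0])]
scene lever_tip [(0.8, [0.473, -0.034, 0.09], [266.0, 297.0])]
scene leg_pointer [(0.79, [0.487, -0.035, 0.097], [274.0, 290.0])]
scene rider_mark [(0.65, [0.447, 0.029, 0.026], [233.0, 306.0])]
scene paper_roll_mid [(0.58, [0.509, 0.253, 0.103], [199.0, 185.0])]
scene jam_jar_mid [(0.93, [0.76, 0.063, 0.072], [373.0, 204.0]), (0.67, [0.492, -0.039, 0.096], [278.0, 291.0])]
scene squeeze_bottle_mid [(0.64, [0.773, -0.166, 0.11], [478.0, 258.0])]
side roll_stand [(0.73, [0.5, -0.126, 0.035], [241.0, 318.0]), (0.33, [0.774, 0.062, 0.074], [376.0, 247.0])]
side leg_grip [(0.73, [0.506, -0.058, 0.092], [245.0, 271.0])]
side wing [(0.81, [0.508, -0.061, 0.094], [246.0, 271.0])]
side lever_tip []
side leg_pointer [(0.58, [0.505, -0.06, 0.095], [244.0, 271.0])]
side rider_mark []
side paper_roll_mid [(0.88, [0.518, 0.249, 0.094], [261.0, 212.0])]
side jam_jar_mid [(0.72, [0.776, 0.059, 0.074], [377.0, 247.0])]
side squeeze_bottle_mid [(0.8, [0.774, -0.17, 0.123], [403.0, 279.0])]
1.0
```

View pics/scene0.png

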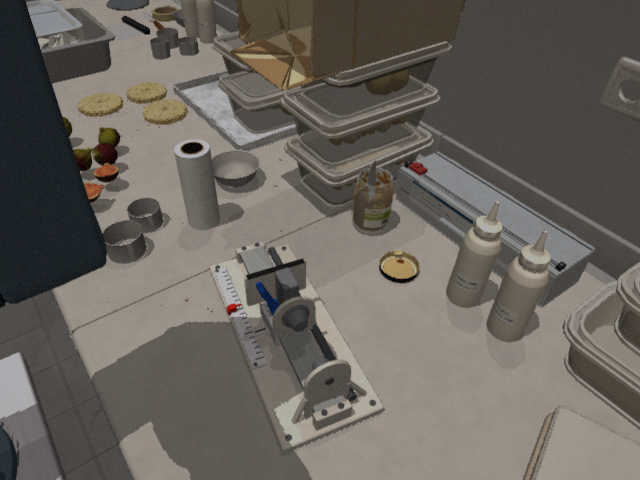

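View pics/side0.png

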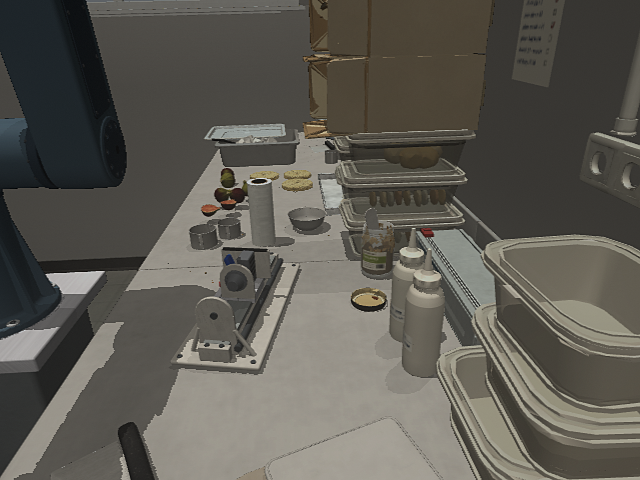

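Run:
```python
import cv2
p=cv2.imread("pics/scene0.png")[240:440,180:400]
cv2.imwrite("pics/crop0.png",cv2.resize(p,None,fx=3,fy=3,interpolation=cv2.INTER_CUBIC)[:600,:660])
```

```text
(no output)
```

View pics/crop0.png

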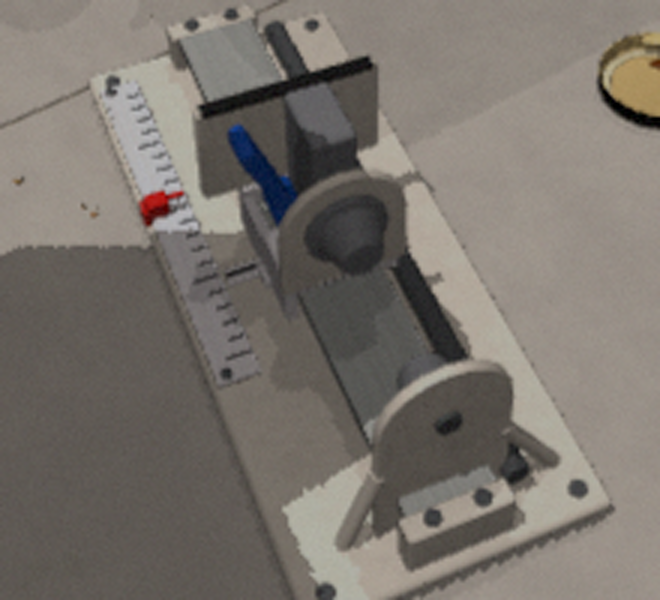

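Run:
```python
from h import *
for n in("scene","side"):
    d=np.load(f"pics/{n}0d.npy"); K,R,t=cal(n)
    v,u=np.mgrid[0:480,0:640]
    P=np.stack([(u-K[0,2])/K[0,0]*d,(v-K[1,2])/K[1,1]*d,d],-1)
    W=(P-t)@R; np.save(f"pics/{n}0w.npy",W)
    x,y,z=W[...,0],W[...,1],W[...,2]
    roi=(d>0)&(x>.38)&(x<.66)&(y>-.32)&(y<.17)
    print(n,np.histogram(z[roi],bins=np.arange(-.01,.14,.004)))
    for lo,hi in((.007,.025),(.005,.14)):
        m=roi&(z>lo)&(z<hi)
        m=cv2.morphologyEx(m.astype(np.uint8),cv2.MORPH_OPEN,np.ones((3,3)))
        nn,lab,st,_=cv2.connectedComponentsWithStats(m); k=1+np.argmax(st[1:,4]); m=lab==k
        r=cv2.minAreaRect(W[m][:,:2].astype(np.float32)*1000); print(lo,hi,m.sum(),r,cv2.boxPoints(r).round(0).tolist())
W=np.load("pics/scene0w.npy")
for c in [(210,265),(213,268),(288,247),(383,407),(290,444),(255,389-0)]: print(c,W[c[1],c[0]].round(4))
p=cv2.imread("pics/scene0.png").astype(int)
red=(p[...,2]>150)&(p[...,1]<70)&(p[...,0]<70); red[:280]=0; red[340:]=0; red[:,:200]=0;red[:,300:]=0
ys,xs=np.nonzero(red); print("red",list(zip(xs,ys)),W[red].round(3).tolist())
```

```text
scene (array([    0,  6269, 21149,    55,   232,  6905,  2373,   139,   229,
         236,   421,   980,  2096,   187,   168,   189,   206,   211,
         189,   191,   185,   178,   209,   239,   270,   302,   428,
         421,   364,   370,   296,   709,   170,     0,     0,     0,
           0]), array([-0.01 , -0.006, -0.002,  0.002,  0.006,  0.01 ,  0.014,  0.018,
        0.022,  0.026,  0.03 ,  0.034,  0.038,  0.042,  0.046,  0.05 ,
        0.054,  0.058,  0.062,  0.066,  0.07 ,  0.074,  0.078,  0.082,
        0.086,  0.09 ,  0.094,  0.098,  0.102,  0.106,  0.11 ,  0.114,
        0.118,  0.122,  0.126,  0.13 ,  0.134,  0.138]))
0.007 0.025 9320 ((498.1265869140625, -43.54534912109375), (362.70977783203125, 150.59664916992188), 78.43826293945312) [[388.0, -206.0], [536.0, -236.0], [608.0, 119.0], [461.0, 149.0]]
0.005 0.14 19062 ((498.12713623046875, -43.54432678222656), (362.70294189453125, 150.60690307617188), 78.4339370727539) [[388.0, -206.0], [536.0, -236.0], [608.0, 119.0], [461.0, 149.0]]
side (array([    0,    63, 15609,   264,   116,  1323,  2073,   110,   109,
      
[... 2368 characters left out ...]
8, 0.028, 0.026], [0.459, 0.026, 0.027], [0.444, 0.035, 0.025], [0.445, 0.034, 0.026], [0.446, 0.033, 0.026], [0.447, 0.031, 0.027], [0.448, 0.029, 0.028], [0.45, 0.03, 0.026], [0.454, 0.028, 0.025], [0.455, 0.027, 0.026], [0.441, 0.034, 0.026], [0.443, 0.034, 0.024], [0.444, 0.032, 0.026], [0.445, 0.031, 0.026], [0.446, 0.029, 0.027], [0.447, 0.029, 0.027], [0.449, 0.028, 0.027], [0.45, 0.027, 0.026], [0.44, 0.031, 0.028], [0.442, 0.031, 0.026], [0.443, 0.03, 0.026], [0.444, 0.029, 0.026], [0.445, 0.028, 0.026], [0.446, 0.027, 0.027], [0.448, 0.027, 0.025], [0.439, 0.033, 0.023], [0.44, 0.028, 0.027], [0.442, 0.028, 0.027], [0.443, 0.028, 0.026], [0.438, 0.032, 0.023], [0.438, 0.03, 0.022]]
```

```bash
cat >> h.py <<'E'
from scipy.spatial.transform import Rotation as Ro
yaw=np.deg2rad(78.4-90); O=np.array([.4992,-.0437,0])
S=np.array([[np.cos(yaw),-np.sin(yaw),0],[np.sin(yaw),np.cos(yaw),0],[0,0,1]])
def ts(X): return (np.asarray(X)-O)@S     # world->stand
def tw(X): return S@np.asarray(X)+O
def pixz(n,u,v,z):
    K,R,t=cal(n); r=R.T@np.linalg.inv(K)@np.array([u,v,1.]); c=-R.T@t; return c+r*(z-c[2])/r[2]
def tool():
    o=ctrl.get_obs(); w,x,y,z=o["eef_rot"]; return np.array(o["eef_pos"]),Ro.from_quat([x,y,z,w])
E
python3 - <<'E'
from h import *
p,r=tool(); print(p,r.as_matrix().round(3)); print("S x,y",S[:,0],S[:,1])
for nm,u,v in (("nose",241,304),("riderc",232,306),("ptr tip",245.6,333.5),("ptr mid",256,331.3),("ptr root",266,328.7)):
    print(nm, ts(pixz("scene",u,v,.026)).round(4))
W=np.load("pics/scene0w.npy"); q=ts(W.reshape(-1,3)).reshape(W.shape)
img=cv2.imread("pics/scene0.png").astype(int)
b=(img[...,0]>img[...,2]+40)&(abs(q[...,0])<.1)&(abs(q[...,1])<.2)&(q[...,2]<.14)
print("blue",b.sum(), np.percentile(q[b],[2,50,98],axis=0).round(4))
# top of block/wing
m=(abs(q[...,0])<.075)&(q[...,1]>-.12)&(q[...,1]<.18)&(q[...,2]>.108)&(q[...,2]<.125)
print("top",m.sum()); 
for s in (1,):
  pts=q[m]; h=np.histogram(pts[:,1],bins=np.arange(-.12,.18,.004)); print([(round(e,3),c) for e,c in zip(h[1],h[0]) if c])
E
ls pics
```

```text
[ 0.13488759 -0.55896648  0.23131073] [[ 0.235 -0.     0.972]
 [-0.972 -0.     0.235]
 [ 0.    -1.    -0.   ]]
S x,y [ 0.97957525 -0.20107792  0.        ] [0.20107792 0.97957525 0.        ]
nose [-0.0523  0.0603  0.026 ]
riderc [-0.0666  0.0619  0.026 ]
ptr tip [-0.0636  0.0021  0.026 ]
ptr mid [-0.0479 -0.0001  0.026 ]
ptr root [-0.0323 -0.0014  0.026 ]
blue 235 [[-0.0364 -0.0002  0.0568]
 [-0.0252  0.0027  0.0894]
 [-0.008   0.0208  0.109 ]]
top 1072
[(np.float64(-0.044), np.int64(86)), (np.float64(-0.04), np.int64(104)), (np.float64(-0.036), np.int64(18)), (np.float64(-0.016), np.int64(82)), (np.float64(-0.012), np.int64(37)), (np.float64(-0.008), np.int64(42)), (np.float64(-0.004), np.int64(38)), (np.float64(0.0), np.int64(39)), (np.float64(0.004), np.int64(42)), (np.float64(0.008), np.int64(32)), (np.float64(0.012), np.int64(43)), (np.float64(0.016), np.int64(42)), (np.float64(0.02), np.int64(27)), (np.float64(0.024), np.int64(311)), (np.float64(0.028), np.int64(113)), (np.float64(0.032), np.int64(16))]
crop0.png
scene0.png
scene0d.npy
scene0w.npy
side0.png
side0d.npy
side0w.npy
```

Run:
```python
from h import *
for n in("scene","side"):
    W=np.load(f"pics/{n}0w.npy"); q=ts(W.reshape(-1,3)).reshape(W.shape)
    m=(abs(q[...,0])<.075)&(q[...,1]>-.012)&(q[...,1]<.02)&(q[...,2]>.113)&(q[...,2]<.125)
    print(n,m.sum(),np.percentile(q[m],[1,10,50,90,99],axis=0).round(4).tolist())
    m=(abs(q[...,0])<.075)&(q[...,1]>.02)&(q[...,1]<.05)&(q[...,2]>.111)&(q[...,2]<.125)
    print("wing",m.sum(),np.percentile(q[m],[1,10,50,90,99],axis=0).round(4).tolist())
p,r=tool()
g=tw([.0,.010,.104]); print("grip",g)
# angle from tool x to stand -x / +x
tx=r.as_matrix()[:,0]; 
for s in(1,-1):
    a=s*S[:,0]; c=np.degrees(np.arctan2(np.cross(tx,a)[2],tx@a)); print(s,"world yaw needed",c,"tool-y turn",-c)
```

```text
scene 273 [[-0.0069, -0.0118, 0.1137], [-0.0052, -0.0089, 0.1153], [0.0041, 0.0033, 0.1166], [0.0134, 0.017, 0.1178], [0.0162, 0.0196, 0.1185]]
wing 397 [[-0.0493, 0.0214, 0.1114], [-0.0414, 0.0246, 0.1128], [-0.0048, 0.0266, 0.1168], [0.0329, 0.0309, 0.1186], [0.0423, 0.0333, 0.1196]]
side 117 [[-0.0047, -0.0119, 0.1132], [-0.0015, -0.0112, 0.1155], [0.008, 0.0018, 0.118], [0.018, 0.0171, 0.1191], [0.0188, 0.0189, 0.1194]]
wing 225 [[-0.0474, 0.0219, 0.1112], [-0.0387, 0.0251, 0.1123], [-0.0019, 0.0276, 0.1173], [0.0379, 0.0308, 0.1196], [0.0452, 0.0346, 0.1206]]
grip [ 0.50121078 -0.03390425  0.104     ]
1 world yaw needed 64.83157121511911 tool-y turn -64.83157121511911
-1 world yaw needed -115.1684287848809 tool-y turn 115.1684287848809
```

Request:
{"name": "step_arm", "arguments": {"commands": [[0, 0, 0, -0.707, 0, 0.783, 1], [0, 0, 0, -0.707, 0, 0.783, 1], [0, 0, 0, -0.707, 0, 0.783, 1], [0, 0, 0, -0.707, 0, 0.783, 1], [0, 0, 0, -0.707, 0, 0.783, 1], [0, 0, 0, -0.707, 0, 0.783, 1], [0, 0, 0, -0.707, 0, 0.783, 1], [0, 0, 0, -0.707, 0, 0.783, 1], [0, 0, 0, -0.707, 0, 0.783, 1], [0, 0, 0, -0.707, 0, 0.783, 1]]}}

```text
time_s: 2.0
eef_pos: [0.3141, -0.2966, 0.2315]
eef_rot: [-0.555, 0.556, -0.437, 0.438]
wrist_force: [0.4, -0.2, 0.1]
opening: 0.997
```

Request:
{"name": "step_arm", "arguments": {"commands": [[0, 0, 0, -0.707, 0, 0.783, 1], [0, 0, 0, -0.707, 0, 0.783, 1], [0, 0, 0, -0.707, 0, 0.783, 1], [0, 0, 0, -0.707, 0, 0.783, 1], [0, 0, 0, -0.707, 0, 0.783, 1], [0, 0, 0, -0.707, 0, 0.783, 1], [0, 0, 0, -0.707, 0, 0.783, 1], [0, 0, 0, -0.707, 0, 0.783, 1], [0, 0, 0, -0.707, 0, 0.783, 1], [0, 0, 0, -0.707, 0, 0.783, 1]]}}

```text
time_s: 3.0
eef_pos: [0.4928, -0.0352, 0.2315]
eef_rot: [0.556, -0.556, 0.437, -0.438]
wrist_force: [1.0, 0.4, 0.2]
opening: 1.002
```

Request:
{"name": "step_arm", "arguments": {"commands": [[0, -1, 0, 0, 0, 0, 1], [0, -1, 0, 0, 0, 0, 1], [0, -1, 0, 0, 0, 0, 1], [0, -1, 0, 0, 0, 0, 1], [0, -1, 0, 0, 0, 0, 1], [0, -1, 0, 0, 0, 0, 1], [0, -1, 0, 0, 0, 0, 1], [0, -1, 0, 0, 0, 0, 1], [0, -1, 0, 0, 0, 0, 1], [0, -1, 0, 0, 0, 0, 1]]}}

```text
time_s: 4.0
eef_pos: [0.4921, -0.0364, 0.2314]
eef_rot: [-0.7, 0.7, -0.099, 0.1]
wrist_force: [0.3, -0.0, 0.1]
opening: 1.002
```

Request:
{"name": "step_arm", "arguments": {"commands": [[0, -0.8, 0, 0, 0.5, 0, 1], [0, 0, 0, 0, 0.5, 0, 1], [0, 0, 0, 0, 0, 0, 1]]}}

```text
time_s: 4.3
eef_pos: [0.4907, -0.036, 0.1994]
eef_rot: [0.704, -0.703, 0.073, -0.07]
wrist_force: [-0.5, -0.3, 1.0]
opening: 1.001
```

Run:
```python
from h import *
p,r=tool(); print(p,r.as_matrix().round(4).tolist(),"stand",ts(p)); print((S.T@r.as_matrix()).round(4))
for n in("scene","wrist"):
    im,d=ctrl.camera(n); cv2.imwrite(f"pics/{n}1.png",im); np.save(f"pics/{n}1d.npy",d)
print(ctrl.get_obs()["time_s"],ctrl.get_obs()["wrist_force"])
```

```text
[ 0.49073113 -0.03595473  0.19943348] [[0.9794, -0.0036, 0.2018], [-0.2018, 0.0012, 0.9794], [-0.0037, -1.0, 0.0004]] stand [-0.0098533   0.00588417  0.19943348]
[[ 1.0e+00 -3.7e-03  7.0e-04]
 [-7.0e-04  4.0e-04  1.0e+00]
 [-3.7e-03 -1.0e+00  4.0e-04]]
4.4 [0.13733763 0.0804311  1.05179444]
```

View pics/scene1.png

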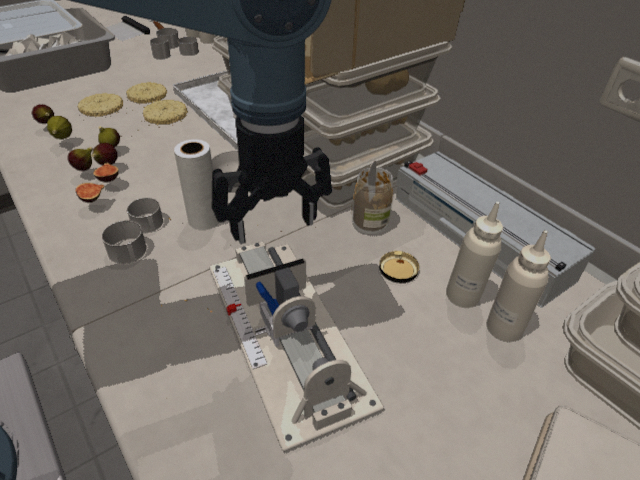

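View pics/wrist1.png

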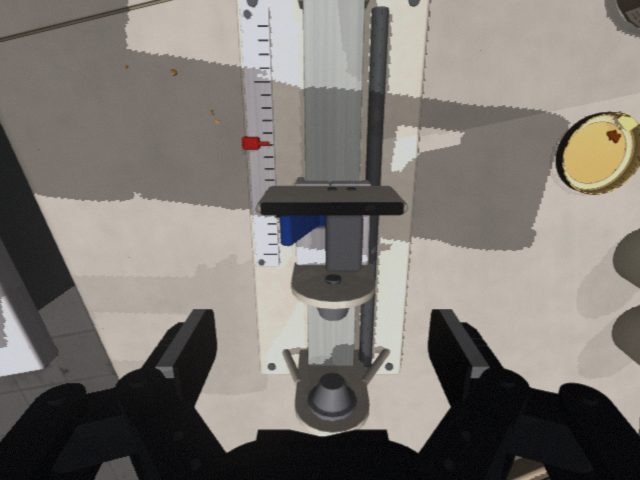

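```bash
cat >> h.py <<'E'
def sf(n,d):
    K,R,t=cal(n); v,u=np.mgrid[0:480,0:640]
    P=np.stack([(u-K[0,2])/K[0,0]*d,(v-K[1,2])/K[1,1]*d,d],-1)
    return ts(((P-t)@R).reshape(-1,3)).reshape(P.shape)
def rider(n,im,q,tol=.1):
    im=im.astype(int); m=(im[...,2]>110)&(im[...,1]<70)&(im[...,0]<70)&(abs(q[...,0]+.06)<.03)&(abs(q[...,1])<.15)&(q[...,2]<.06)
    ys,xs=np.nonzero(m)
    if len(xs)==0: return None
    k=xs>=xs.max()-2
    return (xs[k].mean(),ys[k].mean()), q[m].min(0), q[m].max(0), ts(pixz(n,xs[k].mean(),ys[k].mean(),.026))
E
python3 - <<'E'
from h import *
for n in("scene","wrist"):
    im=cv2.imread(f"pics/{n}1.png"); d=np.load(f"pics/{n}1d.npy"); q=sf(n,d)
    print(n,rider(n,im,q))
    m=(abs(q[...,0])<.06)&(abs(q[...,1])<.08)&(q[...,2]>.112)&(q[...,2]<.124)
    pts=q[m]; 
    w=pts[(abs(pts[:,0]+.03)<.015)]; print("wing y",np.percentile(w[:,1],[2,50,98]).round(4), np.percentile(pts[pts[:,1]>.024][:,0],[1,99]))
    b=pts[(pts[:,1]>-.012)&(pts[:,1]<.018)]; print("block x",np.percentile(b[:,0],[2,50,98]),len(b))
    i=im.astype(int); b=(i[...,0]>i[...,2]+40)&(abs(q[...,0])<.06)&(abs(q[...,1])<.05)
    print("blue",np.percentile(q[b],[1,50,99],axis=0).round(4).tolist())
E
```

```text
scene ((np.float64(238.75), np.float64(304.25)), array([-0.07533625,  0.05614288,  0.01549925]), array([-0.0534114 ,  0.07170408,  0.02812897]), array([-0.05569151,  0.06116719,  0.026     ]))
wing y [-0.0398  0.0266  0.0326] [-0.04954206  0.04275197]
block x [-0.0068863   0.00394051  0.01600261] 266
blue [[-0.0366, -0.0003, 0.0556], [-0.0252, 0.0028, 0.0894], [-0.0075, 0.0212, 0.1095]]
wrist ((np.float64(267.0), np.float64(143.0)), array([-0.07697686,  0.05810222,  0.02400292]), array([-0.05449409,  0.0677319 ,  0.03057099]), array([-0.05560801,  0.06293524,  0.026     ]))
wing y [-0.0373  0.0308  0.0345] [-0.04976367  0.0415191 ]
block x [-0.00782428  0.00369807  0.01521012] 1570
blue [[-0.0371, 0.0032, 0.0607], [-0.0276, 0.0113, 0.1022], [-0.0089, 0.0228, 0.1114]]
```

Request:
{"name": "step_arm", "arguments": {"commands": [[0, 0, 0, 0, 0.9, 0, 1], [0, 0, 0, 0, 0.9, 0, 1], [0, 0, 0, 0, 0.6, 0, 1], [0, 0, 0, 0, 0.5, 0, 1], [0, 0, 0, 0, 0.5, 0, 1], [0, 0, 0, 0, 0.47, 0, 1], [0, 0, 0, 0, 0, 0, 1]]}}

```text
time_s: 5.1
eef_pos: [0.4914, -0.0362, 0.0844]
eef_rot: [0.704, -0.703, 0.072, -0.071]
wrist_force: [-1.3, 1.6, 0.3]
opening: 0.999
```

Run:
```python
from h import *
p,r=tool(); print("stand",ts(p)); print((S.T@r.as_matrix()).round(4).tolist())
n="scene"
im,d=ctrl.camera(n); cv2.imwrite(f"pics/{n}2.png",cv2.resize(im[180:380,180:400],None,fx=3,fy=3)); 
print(ctrl.get_obs()["time_s"],ctrl.get_obs()["wrist_force"])
```

```text
stand [-0.00913567  0.00576702  0.08438984]
[[1.0, -0.0022, 0.0008], [-0.0008, 0.0002, 1.0], [-0.0022, -1.0, 0.0002]]
5.15 [-0.42630298 -0.15012307 -0.38480387]
```

View pics/scene2.png

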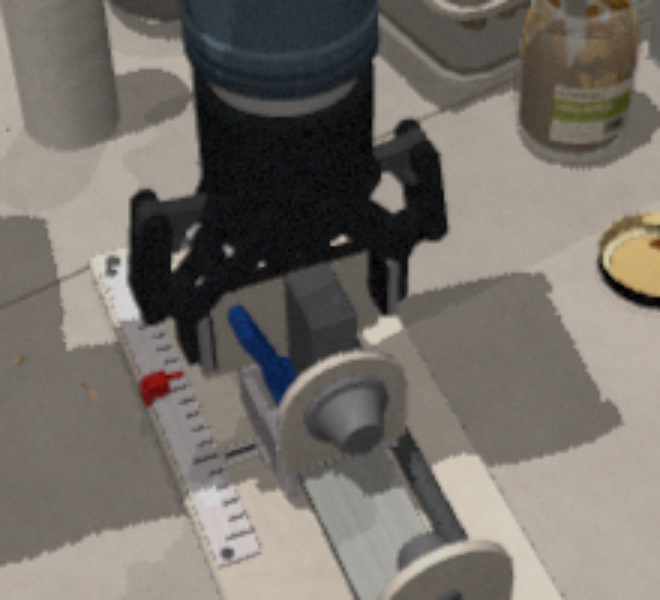

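Request:
{"name": "step_arm", "arguments": {"commands": [[0, 0, 0, 0, 0, 0.2, 1], [0, 0, 0, 0, 0, 0.2, 1], [0, 0, 0, 0, 0, 0.3, 1], [0, 0, 0, 0, 0, 0.3, 1], [0, 0, 0, 0, 0, 0.3, 1], [0, 0, 0, 0, 0, 0.3, 1], [0, 0, 0, 0, 0, 0.2, 1], [0, 0, 0, 0, 0, 0.2, 1], [0, 0, 0, 0, 0, 0.13, 1], [0, 0, 0, 0, 0, 0, 1]]}}

```text
time_s: 6.15
eef_pos: [0.5061, 0.0262, 0.0863]
eef_rot: [-0.703, 0.704, -0.071, 0.072]
wrist_force: [0.1, -4.2, 3.1]
opening: 0.999
```

Run:
```python
from h import *
p,r=tool(); print("stand",ts(p)); 
for n in("scene","wrist"):
    im,d=ctrl.camera(n); cv2.imwrite(f"pics/{n}3.png",im); np.save(f"pics/{n}3d.npy",d)
im=cv2.imread("pics/scene3.png");cv2.imwrite("pics/scene3c.png",cv2.resize(im[240:360,190:320],None,fx=5,fy=5,interpolation=cv2.INTER_CUBIC)); 
o=ctrl.get_obs();print(o["time_s"],S.T@o["wrist_force"])
```

```text
stand [-0.00732408  0.06984236  0.0863497 ]
6.25 [ 1.07720805 -4.66944939  2.74104358]
```

View pics/scene3c.png

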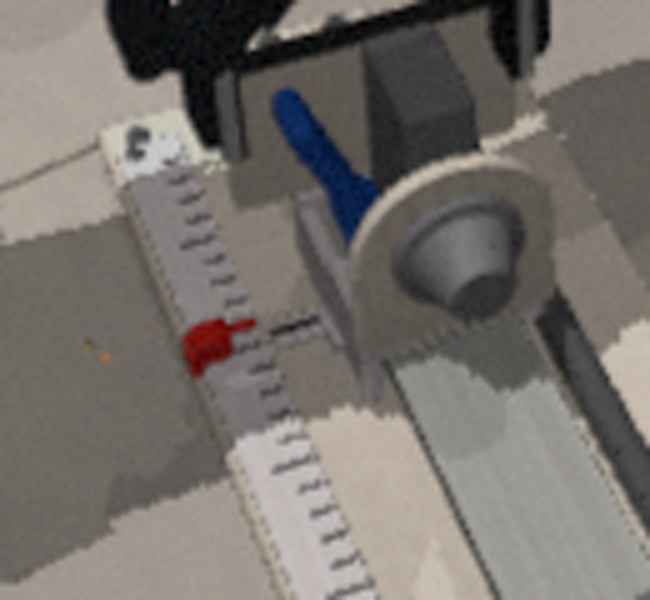

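View pics/wrist3.png

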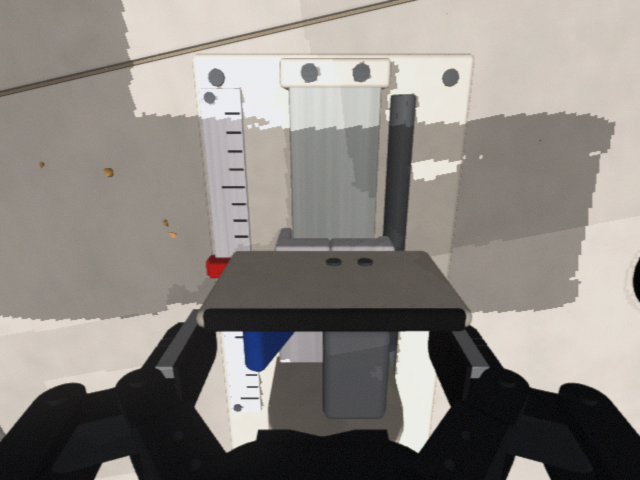

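Run:
```python
from h import *
im=cv2.imread("pics/scene3.png")
cv2.imwrite("pics/scene3d.png",cv2.resize(im[292:318,222:262],None,fx=18,fy=18,interpolation=cv2.INTER_NEAREST))
for nm,u,v in (("nose",240.8,304.6),("line out",243.8,306.2),("line mid",248.4,305),("line in",253,304)): print(nm,ts(pixz("scene",u,v,.026)).round(4))
for y in(.058,.062): print([proj("scene",tw([x,y,.026])).round(1).tolist() for x in(-.08,-.06,-.04,-.03)])
```

```text
nose [-0.0529  0.0592  0.026 ]
line out [-0.0496  0.0542  0.026 ]
line mid [-0.0421  0.0537  0.026 ]
line in [-0.0347  0.0528  0.026 ]
[[224.5, 310.3], [236.7, 306.5], [248.8, 302.7], [254.8, 300.8]]
[[223.8, 308.5], [236.0, 304.7], [248.0, 300.9], [254.0, 299.1]]
```

View pics/scene3d.png

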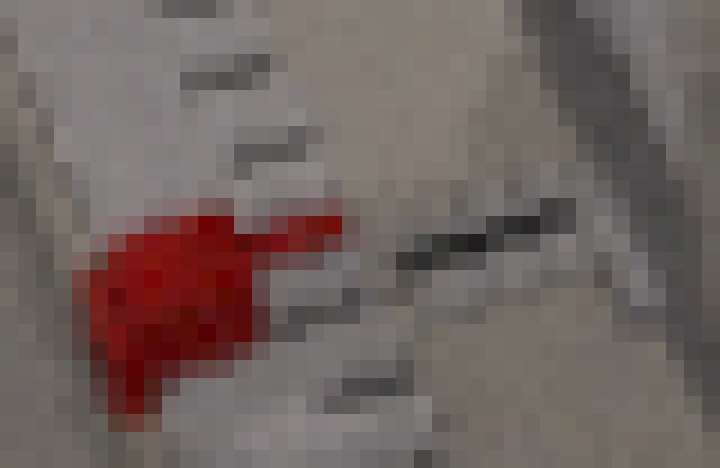

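Request:
{"name": "step_arm", "arguments": {"commands": [[0, 0, 0, 0, 0, 0.1, 1], [0, 0, 0, 0, 0, 0.1, 1], [0, 0, 0, 0, 0, 0, 1]]}}

```text
time_s: 6.55
eef_pos: [0.5069, 0.0317, 0.0858]
eef_rot: [-0.703, 0.704, -0.071, 0.072]
wrist_force: [1.0, -4.8, 3.2]
opening: 0.999
```

Run:
```python
from h import *
p,r=tool(); print("stand",ts(p)); 
for n in("scene",):
    im,d=ctrl.camera(n); cv2.imwrite(f"pics/{n}4.png",im); np.save(f"pics/{n}4d.npy",d)
cv2.imwrite("pics/scene4d.png",cv2.resize(im[292:318,222:262],None,fx=18,fy=18,interpolation=cv2.INTER_NEAREST))
cv2.imwrite("pics/scene4c.png",cv2.resize(im[220:340,190:320],None,fx=5,fy=5,interpolation=cv2.INTER_CUBIC)); 
o=ctrl.get_obs();print(o["time_s"],S.T@o["wrist_force"])
```

```text
stand [-0.00760573  0.07545532  0.08578653]
6.6 [ 1.90821065 -4.44949197  3.69104565]
```

View pics/scene4d.png

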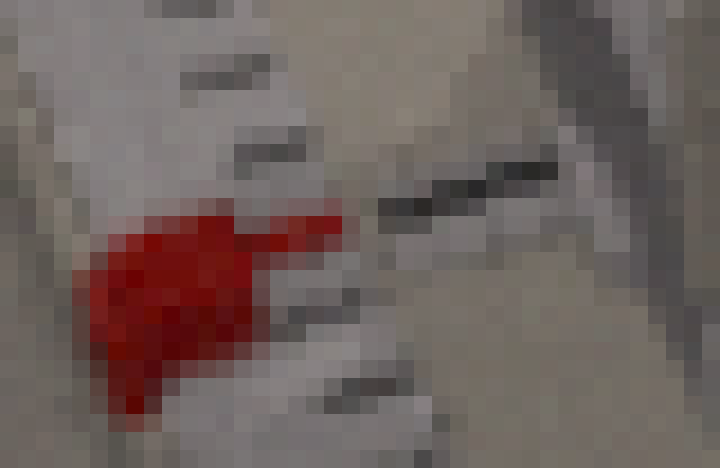

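View pics/scene4c.png

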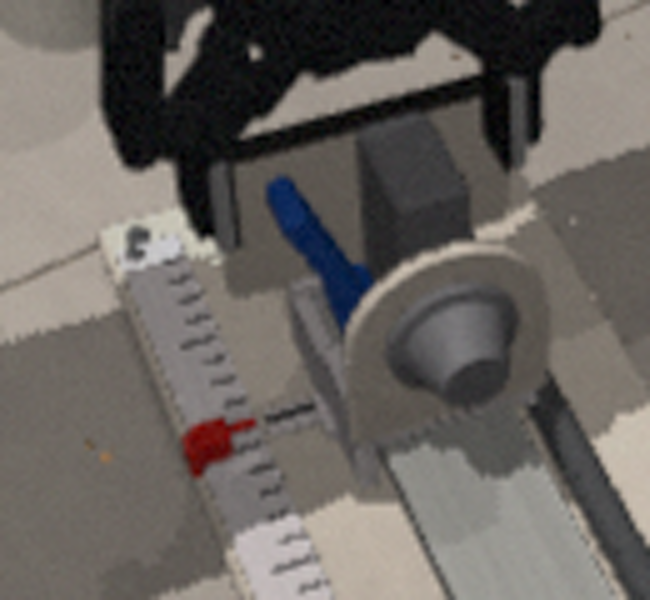

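Request:
{"name": "step_arm", "arguments": {"commands": [[0, 0, 0, 0.05, 0, 0, 0.75], [0, 0, 0, 0.05, 0, 0, 0.7], [0, 0, 0, 0.06, 0, 0, 0.65], [0, 0, 0, 0.06, 0, 0, 0.6], [0, 0, 0, 0, 0, 0, 0.58], [0, 0, 0, 0, 0, 0, 0.58]]}}

```text
time_s: 7.2
eef_pos: [0.5109, 0.0308, 0.0844]
eef_rot: [-0.703, 0.704, -0.073, 0.07]
wrist_force: [-3.3, -4.2, 2.8]
opening: 0.579
```

Run:
```python
from h import *
p,r=tool(); print("stand",ts(p)); 
for n in("scene",):
    im,d=ctrl.camera(n); cv2.imwrite(f"pics/{n}5.png",im); np.save(f"pics/{n}5d.npy",d)
cv2.imwrite("pics/scene5c.png",cv2.resize(im[220:340,190:320],None,fx=5,fy=5,interpolation=cv2.INTER_CUBIC)); 
o=ctrl.get_obs();print(o["time_s"],S.T@o["wrist_force"],o["opening"])
```

```text
stand [-0.00354224  0.07533334  0.08440749]
7.25 [-4.04868224 -5.53549298  3.03981787] 0.5779956704538253
```

View pics/scene5c.png

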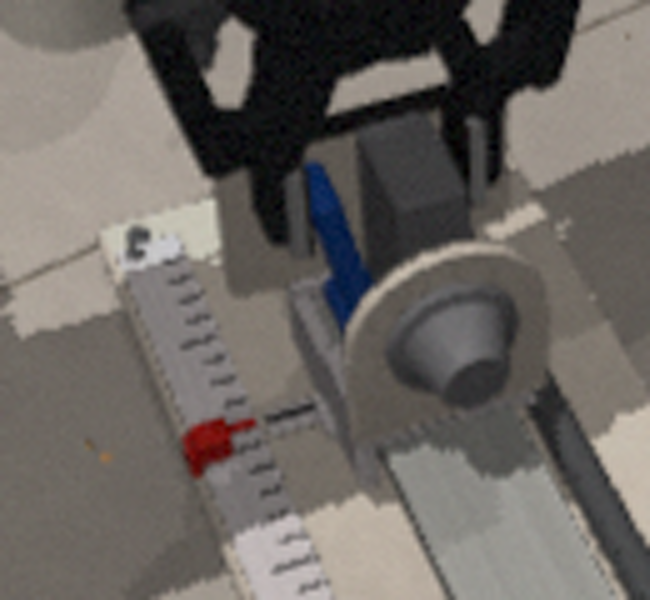

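Request:
{"name": "step_arm", "arguments": {"commands": [[0, 0, 0, 0.05, 0, 0, 0.5], [0, 0, 0, 0.03, 0, 0, 0.44], [0, 0, 0, 0, 0, 0, 0.3], [0, 0, 0, 0, 0, 0, 0], [0, 0, 0, 0, 0, 0, 0], [0, 0, 0, 0, 0, 0, 0], [0, 0, 0, 0, 0, 0, 0]]}}

```text
time_s: 7.95
eef_pos: [0.5149, 0.03, 0.085]
eef_rot: [-0.703, 0.703, -0.072, 0.071]
wrist_force: [4.8, -6.0, 0.5]
opening: 0.369
```

Run:
```python
from h import *
p,r=tool(); print("stand",ts(p)); 
for n in("scene",):
    im,d=ctrl.camera(n); cv2.imwrite(f"pics/{n}6.png",im); np.save(f"pics/{n}6d.npy",d)
cv2.imwrite("pics/scene6c.png",cv2.resize(im[220:340,190:320],None,fx=5,fy=5,interpolation=cv2.INTER_CUBIC)); 
cv2.imwrite("pics/scene6d.png",cv2.resize(im[292:318,222:262],None,fx=18,fy=18,interpolation=cv2.INTER_NEAREST))
o=ctrl.get_obs();print(o["time_s"],S.T@o["wrist_force"],o["opening"])
# sub-pixel: straight columns
f=lambda k:cv2.imread(f"pics/scene{k}.png").astype(float)
for k in (0,4,5,6):
    im=f(k); red=im[...,2]-im[...,1:2].max(-1); 
    for nm,w,us,v0,v1 in (("nose",red.clip(20)-20,range(237,241),301,308),("line",(110-im.mean(-1)).clip(0),range(243,253),298,308)):
        pts=[]
        for u in us:
            c=w[v0:v1,u]; 
            if c.sum()>30: pts.append((u,(c*np.arange(v0,v1)).sum()/c.sum()))
        pts=np.array(pts)
        if len(pts): 
            s=np.array([ts(pixz("scene",u,v,.026)) for u,v in pts]); print(k,nm,np.round(pts[:,1],2).tolist(),"stand y",s[:,1].round(4).tolist(),s[:,1].mean().round(4))
```

```text
stand [0.00056218 0.07530438 0.08495507]
8.0 [ 5.44564735 -4.78062617 -0.05621158] 0.37226628053094607
0 nose [304.65, 304.46, 304.23, 303.88] stand y [0.0615, 0.0612, 0.0611, 0.0611] 0.0612
0 line [300.24, 300.96, 301.28, 300.99, 300.94, 300.86] stand y [0.064, 0.062, 0.0607, 0.0606, 0.0601, 0.0596] 0.0612
4 nose [304.87, 304.62, 304.37, 304.11] stand y [0.061, 0.0609, 0.0608, 0.0607] 0.0608
4 line [304.05, 303.08, 303.29, 302.54, 302.58, 302.22, 302.25, 301.71, 301.06, 301.39] stand y [0.0589, 0.0602, 0.0592, 0.0601, 0.0593, 0.0594, 0.0588, 0.0592, 0.0599, 0.0586] 0.0594
5 nose [304.86, 304.59, 304.38, 304.1] stand y [0.0611, 0.061, 0.0608, 0.0607] 0.0609
5 line [304.05, 303.38, 303.32, 303.36, 302.63, 302.18, 302.49, 301.95, 301.16, 301.65] stand y [0.0589, 0.0596, 0.0591, 0.0584, 0.0593, 0.0595, 0.0583, 0.0587, 0.0597, 0.0581] 0.059
6 nose [304.85, 304.63, 304.39, 304.08] stand y [0.0611, 0.0609, 0.0607, 0.0607] 0.0608
6 line [303.99, 303.6, 303.08, 303.29, 302.6, 301.93, 302.31, 302.05, 301.22, 301.94] stand y [0.059, 0.0592, 0.0596, 0.0586, 0.0593, 0.06, 0.0586, 0.0585, 0.0596, 0.0575] 0.059
```

View pics/scene6c.png

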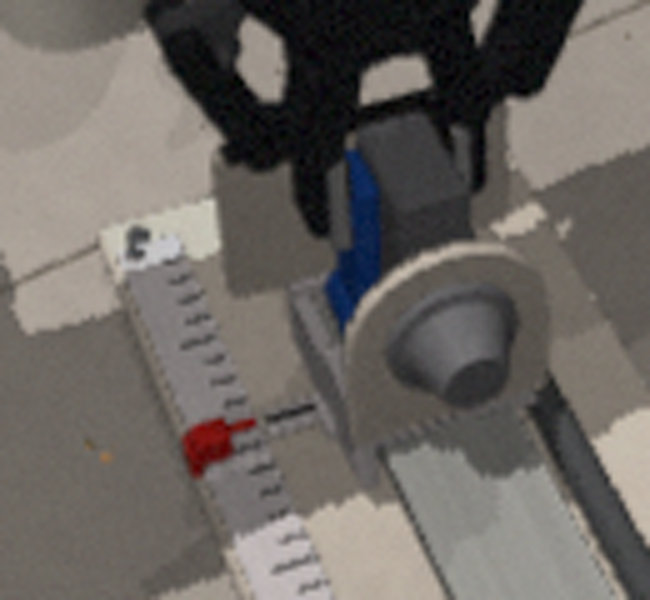

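View pics/scene6d.png

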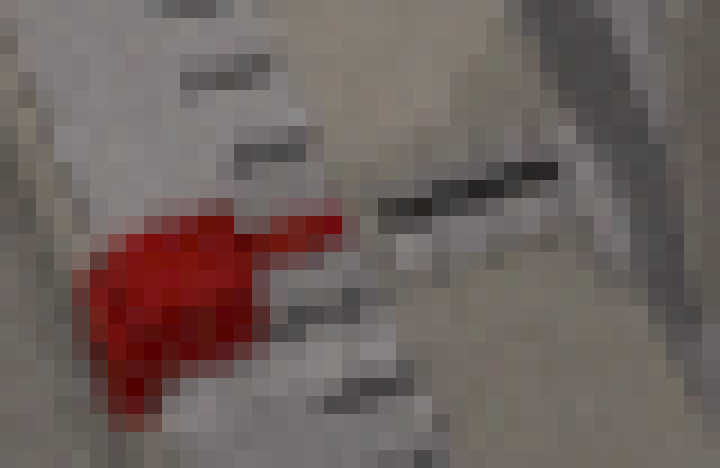

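Run:
```python
from h import *
im=np.mean([cv2.imread("pics/scene6.png").astype(float)]+[ctrl.camera("scene")[0].astype(float) for _ in range(4)],0)
np.save("pics/s7.npy",im)
g=im.mean(-1); red=im[...,2]-im[...,:2].max(-1)
np.set_printoptions(linewidth=200)
print("gray",g[298:310,240:256].round().astype(int))
print("red",red[300:310,232:244].round().astype(int))
# slope of model lines at different x; tick lines
from scipy.optimize import least_squares
def fit(w,us,vc,sl):
    pts=[]
    for u in us:
        c=vc+sl*(u-us[0]); a=int(round(c))-2; col=w[a:a+5,u]; bg=np.median(col) if 0 else 0
        col=np.clip(col-col.min(),0,None); pts.append((u,(col*np.arange(a,a+5)).sum()/col.sum()))
    pts=np.array(pts); return np.polyfit(pts[:,0]-us[0],pts[:,1],1),pts[:,1].round(2)
print(fit(-g,range(243,253),303.8,-.27))
print(fit(red,range(236,241),305,-.27))
```

```text
gray [[122 120 121 124 124 121 119 108 106 107 106  99 104  99  77  73]
 [118 121 122 119 119 111 108 108 101 105 112  95 106 121  90  74]
 [117 118 116 110 108 105 108 109  97  98 108  98  94 107 108  87]
 [110 108 109 109 109 104 101 100  96  77  54  38  45  99 124 103]
 [104 107 103 102 101  95  63  52  38  43  63  78  93 100 114 107]
 [ 91 102  95  63  52  38  59  70  81  94 113 118 111 101 112 117]
 [ 46  89 106  76  77  82 109 117 116 110 113 115  99  99  94 113]
 [ 74  94 103 102 127 119 109 115 111  97  98 100  86 100  94 109]
 [107 115 102  95 121 115  95 103 101  95 103 106 108 106  99  94]
 [115 106 106 102 103 101  94 105 108 108 108 107 109 106 107  96]
 [100  72  94  93 105 108 109 107 108 109 109 108 110 108 107 103]
 [ 81  80 107 113 109 109 110 109 110 109 108 109 107 109 108 107]]
red [[  6   6   5   4   4   3   3   5   6   7   7   8]
 [  6   4   5   4   3   4   5   5   5   6   7   7]
 [  5   8   7   6   4   4   4   4   9   8   6   5]
 [ 17  25  28  10   5  13  17  20  32  13   5   4]
 [ 78  92  90  22  23  52  75  85  95  21   6   4]
 [ 97  93  93  77  86  94  78  61  42  16   8   5]
 [107 101  99  94  52  36  27  13   5   5   5   6]
 [106 104  99  92  24   6   4   5   4   4   6   5]
 [101  96  84  78  26   7   3   5   4   2   3   5]
 [ 76  77  78  77  39   8   3   4   3   3   4   5]]
(array([-2.99432792e-01,  3.03503693e+02]), array([303.67, 303.27, 302.89, 302.41, 302.28, 301.85, 301.68, 301.41, 301.2 , 300.91]))
(array([ -0.324641  , 305.28947379]), array([305.41, 304.83, 304.59, 304.37, 304.01]))
```

Request:
{"name": "step_arm", "arguments": {"commands": [[0, 0, 0, 0, 0, 0.035, 0], [0, 0, 0, 0, 0, 0, 0], [0, 0, 0, 0, 0, 0, 0]]}}

```text
time_s: 8.5
eef_pos: [0.5149, 0.0302, 0.085]
eef_rot: [-0.703, 0.704, -0.072, 0.071]
wrist_force: [3.8, -8.7, 1.1]
opening: 0.367
```

```bash
cat > m.py <<'E'
from h import *
import sys
k=sys.argv[1]
ims=[ctrl.camera("scene")[0] for _ in range(3)]; cv2.imwrite(f"pics/scene{k}.png",ims[-1])
im=np.mean([i.astype(float) for i in ims],0)
g=im.mean(-1); red=(im[...,2]-im[...,:2].max(-1)-10).clip(0)
def prj(w,us,v0,sl,h):
    r=[]
    for u in us:
        c=v0+sl*(u-us[0]); a=int(round(c))-h; col=w[a:a+2*h+1,u]; r.append((u,(col*np.arange(a,a+2*h+1)).sum()/col.sum()))
    return np.array(r)
L=prj((95-g).clip(0),range(243,252),303.5,-.31,2); N=prj(red,range(237,241),304.8,-.31,2)
for nm,P in(("line",L),("nose",N)):
    s=np.array([ts(pixz("scene",u,v,.026)) for u,v in P]); print(nm,P[:,1].round(2),s[:,1].round(4),np.median(s[:,1]).round(4))
o=ctrl.get_obs();print(o["time_s"],S.T@o["wrist_force"],o["opening"],ts(o["eef_pos"]))
E
python3 m.py 8
```

```text
line [303.43 303.13 303.14 302.53 302.25 302.19 301.53 301.31 301.18] [0.0602 0.0601 0.0595 0.0601 0.06   0.0595 0.0602 0.06   0.0596] 0.06
nose [304.88 304.59 304.39 304.08] [0.061  0.061  0.0607 0.0607] 0.0608
8.65 [ 5.27125855 -7.53259883  1.594665  ] 0.3676608343243888 [0.00051527 0.07560642 0.08495492]
```

Request:
{"name": "step_arm", "arguments": {"commands": [[0, 0, 0, 0, 0, 0.04, 0], [0, 0, 0, 0, 0, 0.03, 0], [0, 0, 0, 0, 0, 0, 0], [0, 0, 0, 0, 0, 0, 0]]}}

```text
time_s: 9.05
eef_pos: [0.5152, 0.0316, 0.0849]
eef_rot: [-0.703, 0.704, -0.072, 0.071]
wrist_force: [2.4, -12.3, 1.7]
opening: 0.367
```

```bash
python3 m.py 9
```

```text
line [302.97 302.46 302.21 302.17 301.53 301.24 301.19 300.51 300.29] [0.0611 0.0615 0.0613 0.0608 0.0614 0.0614 0.0609 0.0616 0.0614] 0.0614
nose [304.86 304.58 304.35 304.08] [0.0611 0.061  0.0608 0.0607] 0.0609
9.2 [  5.00653153 -11.75028165   1.49937778] 0.3650360036607609 [0.00053366 0.07702026 0.08495473]
```

Run:
```python
from h import *
im=cv2.imread("pics/scene9.png"); cv2.imwrite("pics/scene9c.png",cv2.resize(im[200:340,180:330],None,fx=4,fy=4,interpolation=cv2.INTER_CUBIC))
```

```text
(no output)
```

View pics/scene9c.png

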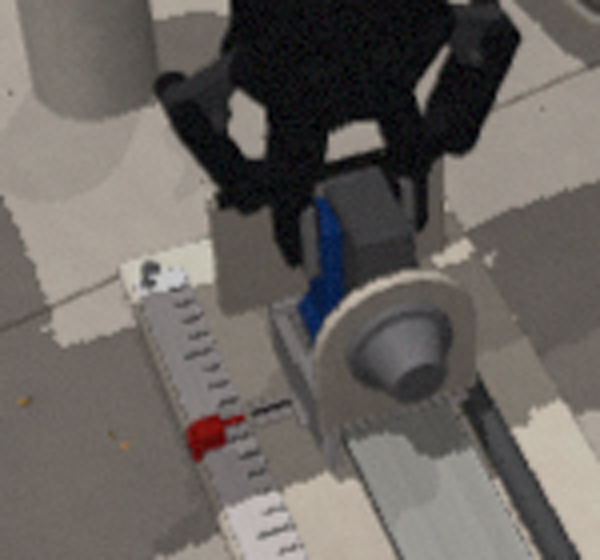

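The pointer line (crop 255–292, 412–402) lines up with the rider nose (245, 420). The blue lever is upright, flat against the block and between the pads, so I'm handing in.

```bash
python3 -c "
from h import *
print(ctrl.hand_in()); o=ctrl.get_obs(); print(o['time_s'],o['opening'],S.T@o['wrist_force'])"
```

```text
the job is handed in; nothing more can be done
None
the job is handed in; nothing more can be done
```

The leg is drawn out to the red rider and the blue cam lever is squeezed shut against the grip block. The arm is still holding both, and I handed in at about 9.2 s of the 38 s.

I pushed the wing out with the open fingers until the pointer met the rider, then closed the jaws on the lever and block. With the lever shut, the pointer measured about 0.8–1.0 mm short. I pushed the leg out a little further, against the cam friction, while still gripping.

- **Alignment:** the last scene-camera measurement put the pointer line at 61.4 mm and the rider nose at 60.9 mm along the stand. That is 0.5 mm apart, about as fine as this view can resolve.
- **Lever:** the last picture showed it upright and flat on the block. The opening read 0.37, about 31 mm if it scales linearly, against the stated 35 mm thickness. I put this down to the scale not being linear and did not check it further.
- **Forces:** the last wrist reading was about 13 N, well under the 120 N limit.
- **Other objects:** the rider measured the same to within about 0.5 mm throughout. I kept clear of the roll, jar and bottle, but did not re-measure them at the end.
- **Not checked:** the final state call after hand-in returned no reading. Only the scene camera was used for the pointer, because the wing hid it from the wrist camera.

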